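# Shift the sharpener into third and start it for honing

## Robot

A 7-joint arm with a two-finger parallel gripper is mounted at the origin on a cart in front of the work surface, level with it; the furniture and walls round the work are solid. World frame = base frame: x ahead of the robot, y to its left, z up, the work surface at z = 0. Lengths are in mm, angles in degrees, forces in N, time in s.
With the tool pointing down it reaches from about 425 to 800 mm from the base axis. Payload 8.3 kg.
Tool frame: the origin (TCP) lies where the fingers leave the gripper's body, on its centre line; the fingertips stand 73 mm ahead of it and the grasp point (between the pads) lies 54 mm ahead of it; x points along the fingers, y is the direction in which the jaws open and shut, and the axes are right-handed (so a half turn about x gives the same grasp; the last joint's range is limited). The gripper opens to 85 mm and grips with 20 to 120 N. Pads are 22 mm wide; open, the fingers measure 114 mm over their backs; the gripper's body (76 mm by 85 mm) begins 54 mm behind the grasp point. The pads swing forward as they close: fully open they stand 13 mm farther back than shut.
Start: joints at [-76.427, 21.967, 0.94, 78.501, -0.361, 79.538, -2.664], TCP at [184.534, 597.123, 303.879] pointing down, gripper open.
Joint ranges: [-169.22, 169.22], [-14.56, 117.87], [-87.37, 89.26], [10.42, 133.3], [-82.24, 262.24], [0.94, 117.77], [-172.7, 172.7]. Speed limits (degrees/s): [136.94, 136.94, 172.46, 172.46, 180, 180, 180].

## Interface

Orientations are given as a 3x3 rotation matrix whose columns are the frame's x, y, z axes.
In Python, from station import env gives the robot as it stands.
- The arm moves only by the tool move_arm, never from a script. Its arguments are lists of equal length, an entry for each row: "fingers": the opening, from 0 (shut) to 1 (fully open); "dp": the shift along the tool's x, y, z in m, a list of three; "turn": the turn about the tool's x in degrees. In form: {"fingers": [fingers, ...], "dp": [[x, y, z], ...], "turn": [turn, ...]}. A call has 1 to 20 rows; each row shifts and turns the commanded pose from where the row before left it, along the tool's axes as they then stand; what a row does not reach is not made up. A row lasts 1/10 s, in which the tool goes at most 50 mm and 8.59 degrees, less where a joint would pass 70% of its speed; a pose out of reach is approached as far as the arm can. A call is refused whole if a number of a shift passes 0.05 or a number of a turn 8.59, either way. A call with a gripper value outside its range is refused whole. The fingers move at their own pace and stop on an object; "force" is the grip in N (left out, the last holds). Time passes only in rows, so rows that do not move let the fingers close. It gives the time, the measured TCP pose, the force and the opening at its end, in the units of the state.
- env.get_obs(): the state, without advancing time (a new reading comes with each control period).
- env.snapshot(name): name is "scene" or "top"; returns a dict with "color" (480x640x3 uint8, red, green, blue), "camera_matrix" (3x3 intrinsics, pixels), "R" (3x3) and "t" (3): a world point X has camera coordinates R X + t. Camera axes: x right, y down, z forward; pixel columns grow to the right and rows downward; lengths in mm; the calibration is good to about 2 mm. A picture is of the moment at which its call begins. There is no depth.
- env.close_job(): hands the job in, once; it reports no verdict.
The state is a dict: "t": time; "joints": joint angles; "joint_velocities": joint speeds; "effort": joint torques, N m; "tool_pos": TCP position; "tool_rot": TCP orientation; "force": force on the tool from outside, world axes, zero at the start; "moment": the same for the moment, N m; "grip_width": finger opening in mm.
Only numpy, scipy, OpenCV 4.12 (cv2) and the standard library are available. Lean on these libraries where they do the work, as an engineer would, in place of code of your own. Each camera call takes 0.05 s, during which the arm holds its last target. There are 200 camera calls.

## Task

The gouges are due for honing. On the sharpening machine, push the gear lever by its ball with your closed fingers, never taking the ball between them: out of the left-hand side of the H-shaped gate to the crossbar, across to the right, and forward (away from you) fully home into the third slot, the far right one. Only then press the start button on top of the machine all the way down and let it come back up, leaving the lever in third and the tin on the machine and the tools around it where they are.

Things in the scene. Friction and masses are not known exactly. Their poses are not given: they have to be found in the camera images.
- sharpener: Grey two-wheel sharpening machine, fixed, 168 mm deep (x), 320 mm wide (y), flat housing top at z 125 mm. Origin: centre of its underside, on the bench. x points forward, away from the operator, y to the operator's left, z up. Stone wheel with guard left (y 0.11 to 0.165, top z 177 mm), leather wheel right (y -0.115 to -0.17, top z 159 mm); tool bars in front at x -0.10, z 84 mm; a stop button on the front face
- gate_centre (a point): Centre of the H on top of the steel gate plate, at (0, 0.035, 0.140) in sharpener, same axes. The plate is 84 mm (x) by 76 mm (y). Two fore-and-aft slots 14 mm wide, 28 mm apart, each 52 mm long, joined by a crossbar 17 mm wide between the round ends of the tongues. Punched dots number the slot ends: first far left, second near left, third far right, fourth near right
- gear_knob (a point): Centre of the black ball, 40 mm across, on the gear lever, 207 to 215 mm above the bench as it tips. The lever is a 10 mm steel rod that tips both ways about a pivot inside the machine, at (0, 0.035, 0.065) in sharpener, 150 mm below the ball's centre; the gate plate stops the rod 72 mm above the pivot. It moves under 3 to 5 N at the ball and stays where it is left (friction, no spring)
- gear_across (a joint): Sideways lean of the gear lever, rad: 0 upright, positive to the operator's right (-y of the machine). Left slots at -0.19, right slots at +0.19, with 0.03 of play. 0.1 rad moves the ball 15 mm. It can change only while gear_fore is near 0 (within 0.05; the round tongue ends still guide the rod in from about 0.1). It starts in the left slots
- gear_fore (a joint): Fore-and-aft lean of the gear lever, rad: 0 upright (in the crossbar, neutral), positive forward, away from the operator (+x of the machine). Slot ends at about +0.28 and -0.28 (0.27 to 0.29); fully home in third is its end, about +0.28. It starts anywhere between the ends of the first and second slots. 0.1 rad moves the ball 15 mm
- start_button_top (a point): Centre of the top face of the start button: flat round pale grey button 26 mm across in a darker round collar 42 mm across, on a black square plate on the right front of the machine's top, 10 mm above its collar; pressed straight down
- start_button (a joint): Travel of the start button, m: 0 up, 0.006 fully down; its spring needs 5 N when fully down and lifts it again
- wax_tin: Flat round yellow tin, 74 mm across, 32 mm high, loose, standing on the right rear of the machine's top. Origin: centre of its underside
- long_gouge: Carving gouge with dark turned handle, 202 mm long, loose on the bench to the right of the machine
- short_gouge: Carving gouge with pale turned handle, 192 mm long, loose beside the other
- sanding_block: Cork sanding block, 58 x 101 x 30 mm, loose on the bench at the right
- turned_knob: Dark turned wooden knob, 44 mm across, 50 mm high, standing loose on the bench at the right
There are look-alikes about, which are no part of the job. Several things have the shape of the wax_tin; the one meant has the colours described above.

How it is judged:
By the outcome, as a careful person would: the job done as asked, in the order asked, and still so for the second after the job is handed in, with the robot touching nothing.
It also fails if it takes over 72 s, if anything falls off the work surface, if the arm or the gripper's body presses on something with over 40 N, if the wrist force passes 120 N, or if a joint passes its speed limit or range.

## Working session

There is one attempt and no reset: what is moved stays moved. The work goes in short steps, Python scripts to look and compute and a tool call to move; the robot and the scene stay as the last step left them, time stands still between calls to the robot, and variables do not carry over. Pictures are saved under pics/ and viewed, about 8 in all and at most 12, crops included, and the job is handed in when it is done.

Besides the shell and the picture viewer there is one more tool, called after ">>>" as name([rows], argument=value, ...), one row to a line, values as JSON. move_arm: Moves the arm, as the interface text tells. Its arguments: {"type":"object","properties":{"fingers":{"type":"array"},"dp":{"type":"array"},"turn":{"type":"array"},"force":{"type":"number"}},"required":["fingers","dp","turn"]}

```bash
mkdir -p pics; python3 - <<'E'
from station import env
import cv2,pickle,numpy as np
np.set_printoptions(precision=4,suppress=True)
d={}
for n in("scene","top"):
    s=env.snapshot(n);d[n]=s;cv2.imwrite(f"pics/{n}0.png",s["color"][:,:,::-1]);print(n,s["camera_matrix"],s["R"],s["t"], -s["R"].T@s["t"])
pickle.dump(d,open("s0.pkl","wb"))
o=env.get_obs();print(o["t"],o["tool_pos"],o["tool_rot"],o["force"],o["grip_width"])
E
```

```text
scene [[490.3765   0.     317.629 ]
 [  0.     490.3765 238.467 ]
 [  0.       0.       1.    ]] [[ 0.8099 -0.5864  0.0157]
 [-0.4328 -0.6154 -0.6587]
 [ 0.3959  0.5267 -0.7522]] [-505.5069  243.2179 1045.6457] [ 100.6825 -697.4972  954.6873]
top [[578.0665   0.     326.3599]
 [  0.     578.0665 247.8929]
 [  0.       0.       1.    ]] [[-0.0136 -0.9997  0.0182]
 [-0.9811  0.0098 -0.1931]
 [ 0.1929 -0.0205 -0.981 ]] [-161.0778  557.459  1247.7493] [ 304.1159 -140.927  1334.6303]
0.1 [184.4354 596.8243 303.0172] [[-0.0005  0.2953  0.9554]
 [-0.0016  0.9554 -0.2953]
 [-1.     -0.0017  0.    ]] [-0.2446 -0.225   0.5365] 85.6464474823908
```

View pics/scene0.png

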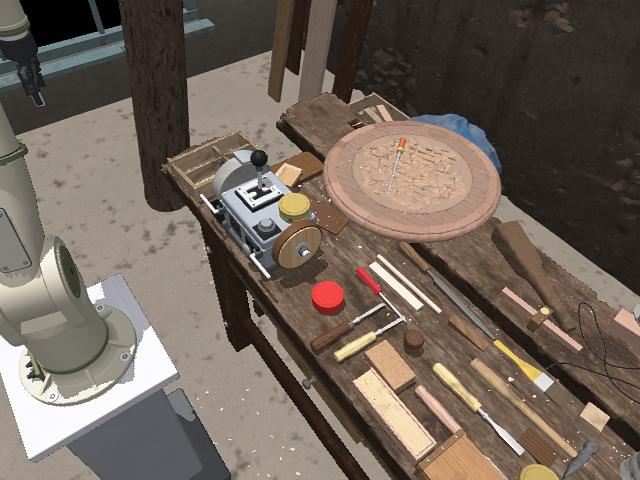

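View pics/top0.png

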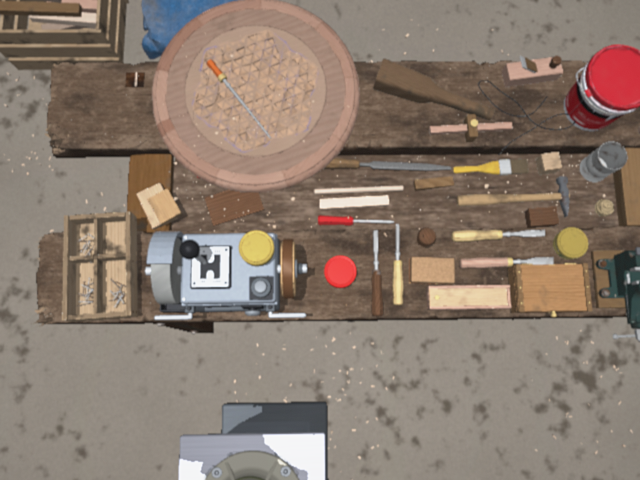

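The scene view shows the ball at (259,158), the gate at (260,193), the yellow tin at (295,207) and the start button at (266,227). The top view has the ball at (190,249), the plate at (210,267), the tin at (257,247) and the button at (260,287).

The tin look-alikes are the red tin at top (340,271) and the yellowish lid at (572,242), both on the bench. The yellow tin on the machine's top is the one meant. I'll enlarge and measure.

```bash
cat > h.py <<'E'
import numpy as np,cv2
np.set_printoptions(precision=1,suppress=True)
def ray(s,uv):
    d=s["R"].T@np.linalg.inv(s["camera_matrix"])@np.array([uv[0],uv[1],1.]);return -s["R"].T@s["t"],d/np.linalg.norm(d)
def onz(s,uv,z):
    c,d=ray(s,uv);return c+d*(z-c[2])/d[2]
def two(s1,u1,s2,u2):
    c,d=ray(s1,u1);e,f=ray(s2,u2);k=np.linalg.lstsq(np.c_[d,-f],e-c,rcond=None)[0]
    p,q=c+k[0]*d,e+k[1]*f;return (p+q)/2,np.linalg.norm(p-q)
def proj(s,X):
    p=s["camera_matrix"]@(s["R"]@np.asarray(X,float)+s["t"]);return p[:2]/p[2]
def blobs(m,x0,y0,amin=20):
    n,l,st,c=cv2.connectedComponentsWithStats(m.astype(np.uint8));return [(st[i,4],c[i]+[x0,y0],st[i,:4]+[x0,y0,0,0]) for i in range(1,n) if st[i,4]>=amin]
E
python3 - <<'E'
from h import *
import pickle
d=pickle.load(open("s0.pkl","rb"))
out=[]
for n,(x,y,w,h) in {"scene":(200,140,130,140),"top":(140,220,180,110)}.items():
    im=d[n]["color"][y:y+h,x:x+w]; g=im.max(2).astype(int); hsv=cv2.cvtColor(im,cv2.COLOR_RGB2HSV)
    print(n,"dark");[print(*b) for b in blobs(g<50,x,y,40)]
    print("white");[print(*b) for b in blobs((im.min(2)>215),x,y,40)]
    print("yellow");[print(*b) for b in blobs((hsv[:,:,1]>90)&(hsv[:,:,0]>20)&(hsv[:,:,0]<35)&(g>120),x,y,100)]
    out.append(cv2.resize(im[:,:,::-1],None,fx=400/w if n=="scene" else 400/w,fy=400/w,interpolation=cv2.INTER_CUBIC))
H=max(o.shape[0] for o in out)
cv2.imwrite("pics/c0.png",np.hstack([cv2.copyMakeBorder(o,0,H-o.shape[0],0,0,cv2.BORDER_CONSTANT) for o in out]))
E
```

```text
scene dark
234 [308.  148.5] [291 140  34  24]
197 [258.6 158.5] [251 150  17  17]
94 [258.7 192.1] [248 187  23  12]
151 [258.1 202.4] [235 191  49  21]
63 [216.5 203.5] [211 199  12  10]
74 [218.8 216.9] [211 211  14  13]
1235 [220.9 256.3] [200 213  53  67]
90 [234.9 225.7] [229 215  12  22]
101 [267.5 231.9] [253 225  28  15]
75 [251.  244.9] [245 236  15  17]
white
379 [256.5 193. ] [236 180  46  27]
56 [208.1 203.1] [200 194  18  18]
78 [259.2 264.9] [250 253  20  24]
yellow
563 [293.8 203.9] [279 193  31  23]
top dark
190 [189.6 249.6] [180 241  19  17]
345 [191.  325.1] [163 321  50   9]
white
803 [211.9 269.9] [192 247  37  40]
98 [284.9 314.8] [269 312  36   5]
97 [172.7 316.8] [155 314  36   5]
yellow
965 [256.1 247.1] [239 230  35  35]
```

View pics/c0.png

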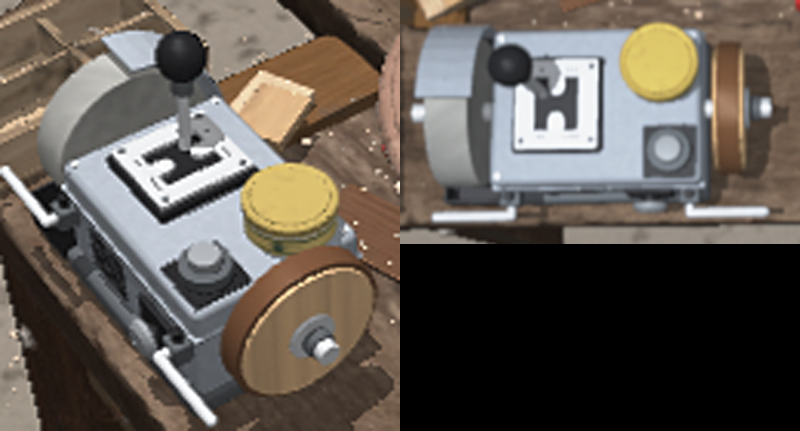

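The crop confirms the yellow tin on the machine's right rear and the button in front of it. The lever is in first (far left).

```bash
python3 - <<'E'
from h import *
import pickle
d=pickle.load(open("s0.pkl","rb"));S,T=d["scene"],d["top"]
print("ball",two(S,(259.0,158.0),T,(189.0,249.0)))
b=two(S,(266.3,220.0),T,(260.6,286.6));print("button",b)
im=T["color"][220:330,140:320]; m=(im.min(2)>215).astype(np.uint8)
n,l,st,c=cv2.connectedComponentsWithStats(m);i=1+np.argmax(st[1:,4])
cn=np.vstack(cv2.findContours((l==i).astype(np.uint8),cv2.RETR_EXTERNAL,cv2.CHAIN_APPROX_NONE)[0])[:,0]+[140,220]
P=np.array([onz(T,p,140)[:2] for p in cn.astype(float)],np.float32)
r=cv2.minAreaRect(P);print("plate",r,cv2.boxPoints(r))
# tool bars, tin
print("tin top", onz(T,(256.1,247.1),157), two(S,(293.8,203.9),T,(256.1,247.1)))
for z in(84,):
  for p in((155,316.5),(190,316.5),(269,314.5),(305,314.5)): print("bar",onz(T,p,z))
# white plate corners scene crop
for p in((108,157),(163,213),(256,172),(208,99)):
    print("corner scene",onz(S,(200+p[0]/3.077,140+p[1]/3.077),140))
for p in((517,60),(603,58),(601,151),(513,150)):
    print("corner top",onz(T,(140+(p[0]-400)/2.222,220+p[1]/2.222),140))
E
```

```text
ball (array([526.2, 106.3, 210.8]), np.float64(1.4385369291342736))
button (array([456.9, -30.5, 159.6]), np.float64(1.9545665648793233))
plate ((502.10101318359375, 77.43737030029297), (75.71894073486328, 82.42048645019531), 89.42797088623047) [[460.5  40. ]
 [542.9  39.2]
 [543.7 114.9]
 [461.3 115.7]]
tin top [538.8 -19.9 157. ] (array([539.2, -19.6, 154.5]), np.float64(0.2150752291878235))
bar [403.8 202.3  84. ]
bar [402.9 127.6  84. ]
bar [405.1 -41.6  84. ]
bar [ 404.2 -119.    84. ]
corner scene [456.1 109.9 140. ]
corner scene [459.5  32.6 140. ]
corner scene [541.5  29.6 140. ]
corner scene [556.3 123.3 140. ]
corner top [543.7 114.7 140. ]
corner top [544.8  33.7 140. ]
corner top [456.4  34.  140. ]
corner top [458.2 115.7 140. ]
```

Gate centre is at about (501.5, 77, 140) and machine yaw is about 0. The ball is at (526,106,211), so fore ≈ +0.17 and it sits in first, with the height consistent. Button top is at (457,-30,~158).

First I'll turn the tool square, raise it and close the fingers.

>>> move_arm([
  [-0.01,0,0],
  [-0.01,0,0],
  [-0.01,0,0],
  [0,0,0],
  [0,0,0],
], fingers=[0,0,0,0,0], turn=[-8.59,-8.59,0,0,0])

```text
t: 0.6
tool_pos: [184.6, 597.1, 333.7]
tool_rot: [[-0.0, 0.004, 1.0], [-0.0, 1.0, -0.004], [-1.0, -0.0, -0.0]]
force: [0.6, 1.0, -0.1]
grip_width: 12.3
```

>>> move_arm([
  [0,-0.027,0.022],
  [0,-0.027,0.022],
  [0,-0.027,0.022],
  [0,-0.027,0.022],
  [0,-0.027,0.022],
  [0,-0.027,0.022],
  [0,-0.027,0.022],
  [0,-0.027,0.022],
  [0,-0.027,0.022],
  [0,-0.027,0.022],
  [0,-0.027,0.022],
  [0,-0.027,0.022],
  [0,-0.027,0.022],
  [0,-0.027,0.022],
  [0,-0.027,0.022],
  [0,-0.027,0.022],
  [0,-0.027,0.022],
  [0,-0.032,0.018],
  [0,0,0],
  [0,0,0],
], fingers=[0,0,0,0,0,0,0,0,0,0,0,0,0,0,0,0,0,0,0,0], turn=[0,0,0,0,0,0,0,0,0,0,0,0,0,0,0,0,0,0,0,0])

```text
t: 2.6
tool_pos: [576.6, 105.0, 333.0]
tool_rot: [[-0.001, 0.004, 1.0], [-0.001, 1.0, -0.004], [-1.0, -0.001, -0.001]]
force: [-0.6, -0.1, -0.2]
grip_width: -0.0
```

>>> move_arm([
  [0.02,0,0],
  [0.02,0,0],
  [0.022,0,0],
  [0,0,0],
  [0,0,-0.005],
  [0,0,-0.005],
  [0,0,-0.005],
  [0,0,-0.005],
  [0,0,-0.004],
  [0,0,-0.004],
  [0,0,-0.004],
  [0,0,-0.004],
  [0,0,-0.003],
  [0,0,-0.003],
  [0,0,0],
  [0,0,0],
], fingers=[0,0,0,0,0,0,0,0,0,0,0,0,0,0,0,0], turn=[0,0,0,0,0,0,0,0,0,0,0,0,0,0,0,0])

```text
t: 4.2
tool_pos: [534.4, 106.1, 271.7]
tool_rot: [[-0.001, -0.0, 1.0], [-0.0, 1.0, 0.0], [-1.0, -0.0, -0.001]]
force: [4.0, -0.7, 2.1]
grip_width: 0.1
```

```bash
cat >> h.py <<'E'
def look(env,name):
    out=[];d={}
    for n,(x,y,w,h) in {"scene":(200,120,140,140),"top":(150,220,140,100)}.items():
        s=env.snapshot(n);d[n]=s;im=s["color"][y:y+h,x:x+w];o=cv2.resize(im[:,:,::-1],(400,400*h//w),interpolation=cv2.INTER_CUBIC)
        out.append(cv2.copyMakeBorder(o,0,400-o.shape[0],0,0,cv2.BORDER_CONSTANT))
    cv2.imwrite(f"pics/{name}.png",np.hstack(out));o=env.get_obs();print(o["t"],o["tool_pos"],o["force"]);return d
E
python3 -c "
from h import *
from station import env
look(env,'c1')"
```

```text
4.3 [534.4 106.1 271.6] [ 2.8 -0.2  1.9]
```

View pics/c1.png

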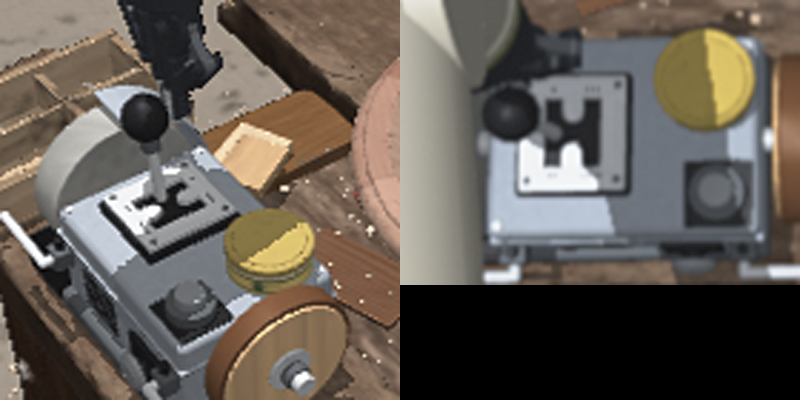

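Pushed: the ball is now at scene crop (144,116) and top crop (509,113), with the rod near the crossbar. I'll triangulate it.

```bash
python3 - <<'E'
from h import *
import pickle
d=pickle.load(open("s0.pkl","rb"));S,T=d["scene"],d["top"]
print(two(S,(200+144/2.857,120+116/2.857),T,(150+109/2.857,220+113/2.857)))
print("expected for x=501.5",proj(S,(501.5,105.5,212.3)),proj(T,(501.5,105.5,212.3)))
E
```

```text
(array([504.1, 107. , 213.1]), np.float64(0.2914643734246019))
expected for x=501.5 [249.7 161.6] [189.  260.9]
```

Ball is at fore ≈ +0.017. I'll nudge it 2 mm, then go around to its left.

>>> move_arm([
  [0,0,-0.002],
  [0,0,0],
  [0,0,0.01],
  [0,0,0.01],
  [0,0.025,0],
  [0,0.025,0],
  [0,0,0],
  [0,0,-0.016],
  [0,0,-0.016],
  [0,0,-0.018],
  [0,0,0],
  [0,0,0],
], fingers=[0,0,0,0,0,0,0,0,0,0,0,0], turn=[0,0,0,0,0,0,0,0,0,0,0,0])

```text
t: 5.5
tool_pos: [503.0, 155.9, 271.8]
tool_rot: [[-0.0, -0.0, 1.0], [-0.0, 1.0, 0.0], [-1.0, -0.0, -0.0]]
force: [0.9, 1.3, -0.0]
grip_width: 0.1
```

>>> move_arm([
  [0,-0.005,0],
  [0,-0.005,0],
  [0,-0.005,0],
  [0,-0.005,0],
  [0,-0.005,0],
  [0,-0.005,0],
  [0,-0.005,0],
  [0,-0.005,0],
  [0,-0.005,0],
  [0,-0.005,0],
  [0,-0.005,0],
  [0,-0.005,0],
  [0,-0.004,0],
  [0,-0.003,0],
  [0,-0.002,0],
  [0,0,0],
  [0,0,0],
], fingers=[0,0,0,0,0,0,0,0,0,0,0,0,0,0,0,0,0], turn=[0,0,0,0,0,0,0,0,0,0,0,0,0,0,0,0,0])

```text
t: 7.2
tool_pos: [502.4, 86.7, 271.6]
tool_rot: [[-0.001, 0.0, 1.0], [-0.001, 1.0, -0.0], [-1.0, -0.001, -0.001]]
force: [0.5, 1.1, 1.1]
grip_width: 0.1
```

```bash
python3 -c "
from h import *
from station import env
look(env,'c2')"
```

```text
7.3 [502.4  86.8 271.5] [ 0.4 -0.5  0.2]
```

View pics/c2.png

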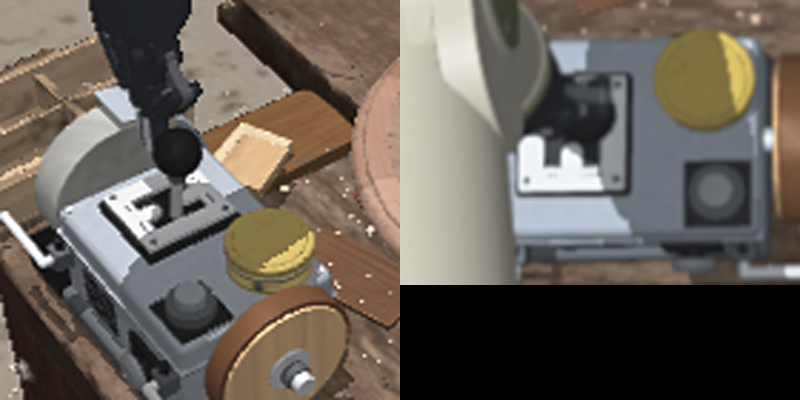

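The ball has crossed, now at scene crop (178,152) and top crop ~(592,115).

```bash
python3 - <<'E'
from h import *
import pickle
d=pickle.load(open("s0.pkl","rb"));S,T=d["scene"],d["top"]
u=(200+178/2.857,120+152/2.857)
print(two(S,u,T,(150+192/2.857,220+115/2.857)),onz(S,u,212.3))
E
```

```text
(array([501.4,  49.5, 217.1]), np.float64(0.2694205513508887)) [504.2  54.3 212.3]
```

>>> move_arm([
  [0,-0.002,0],
  [0,-0.0015,0],
  [0,-0.001,0],
  [0,0,0],
  [0,0,0],
], fingers=[0,0,0,0,0], turn=[0,0,0,0,0])

```text
t: 7.8
tool_pos: [502.5, 82.7, 271.8]
tool_rot: [[-0.0, -0.0, 1.0], [-0.0, 1.0, 0.0], [-1.0, -0.0, -0.0]]
force: [0.3, 2.1, -1.1]
grip_width: 0.0
```

>>> move_arm([
  [0,0.01,0],
  [0,0,0],
  [0,0,-0.015],
  [0,0,-0.015],
  [0,0,-0.015],
  [0,-0.015,0],
  [0,-0.015,0],
  [0,-0.014,0],
  [0,0,0],
  [0,0,0],
  [0,0,0],
], fingers=[0,0,0,0,0,0,0,0,0,0,0], turn=[0,0,0,0,0,0,0,0,0,0,0])

```text
t: 8.9
tool_pos: [457.7, 49.3, 271.8]
tool_rot: [[-0.0, -0.001, 1.0], [0.0, 1.0, 0.001], [-1.0, 0.0, -0.0]]
force: [0.3, 1.0, 0.5]
grip_width: -0.1
```

```bash
python3 -c "
from h import *
from station import env
d=look(env,'c3')
"
```

```text
9.0 [457.6  49.4 271.8] [-0.6  0.2 -0.2]
```

View pics/c3.png

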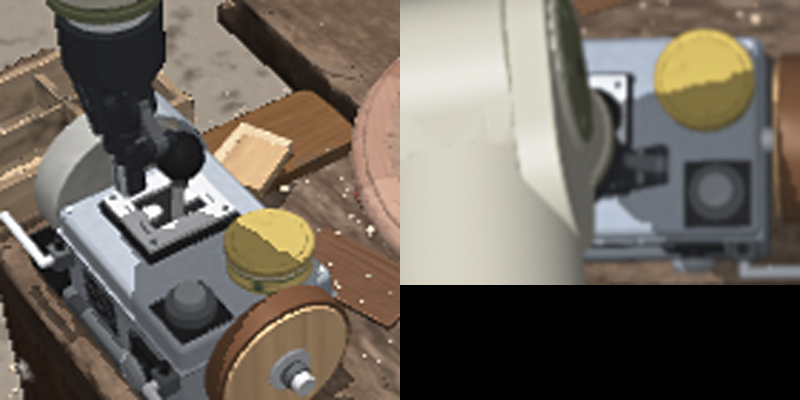

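Ball is at scene crop (182,156), in line with the right slot, and the fingers are clear in front of it. Now push forward.

>>> move_arm([
  [0,0,0.005],
  [0,0,0.005],
  [0,0,0.004],
  [0,0,0.004],
  [0,0,0.004],
  [0,0,0.004],
  [0,0,0.004],
  [0,0,0.004],
  [0,0,0.004],
  [0,0,0.004],
  [0,0,0.004],
  [0,0,0.003],
  [0,0,0],
  [0,0,0],
], fingers=[0,0,0,0,0,0,0,0,0,0,0,0,0,0], turn=[0,0,0,0,0,0,0,0,0,0,0,0,0,0])

```text
t: 10.4
tool_pos: [506.5, 48.7, 271.6]
tool_rot: [[-0.0, -0.0, 1.0], [-0.0, 1.0, 0.0], [-1.0, -0.0, -0.0]]
force: [-3.2, -0.3, -1.6]
grip_width: -0.0
```

>>> move_arm([
  [0,0,0.002],
  [0,0,0.002],
  [0,0,0.001],
  [0,0,0],
  [0,0,0],
], fingers=[0,0,0,0,0], turn=[0,0,0,0,0])

```text
t: 10.9
tool_pos: [511.6, 48.5, 271.8]
tool_rot: [[-0.0, 0.0, 1.0], [-0.0, 1.0, -0.0], [-1.0, -0.0, -0.0]]
force: [-4.1, -0.4, -1.8]
grip_width: 0.2
```

Still moving at about 4 N. I'll continue until the force rises.

>>> move_arm([
  [0,0,0.001],
  [0,0,0.001],
  [0,0,0],
  [0,0,0],
], fingers=[0,0,0,0], turn=[0,0,0,0])

```text
t: 11.3
tool_pos: [513.5, 48.5, 271.8]
tool_rot: [[-0.0, 0.0, 1.0], [-0.0, 1.0, -0.0], [-1.0, -0.0, -0.0]]
force: [-4.3, -0.6, -3.1]
grip_width: 0.3
```

>>> move_arm([
  [0,0,0.001],
  [0,0,0],
  [0,0,0],
], fingers=[0,0,0], turn=[0,0,0])

```text
t: 11.6
tool_pos: [514.2, 48.6, 271.7]
tool_rot: [[-0.001, -0.0, 1.0], [-0.0, 1.0, 0.0], [-1.0, -0.0, -0.001]]
force: [-6.0, -0.6, -1.9]
grip_width: 0.3
```

>>> move_arm([
  [0,0,0.001],
  [0,0,0],
  [0,0,0],
], fingers=[0,0,0], turn=[0,0,0])

```text
t: 11.9
tool_pos: [514.8, 48.6, 271.6]
tool_rot: [[-0.002, -0.0, 1.0], [-0.0, 1.0, 0.0], [-1.0, -0.0, -0.002]]
force: [-8.1, -0.9, -0.2]
grip_width: 0.1
```

>>> move_arm([
  [0,0,0.001],
  [0,0,0],
  [0,0,0],
], fingers=[0,0,0], turn=[0,0,0])

```text
t: 12.2
tool_pos: [515.3, 48.5, 271.5]
tool_rot: [[-0.004, -0.0, 1.0], [-0.0, 1.0, 0.0], [-1.0, -0.0, -0.004]]
force: [-12.0, -1.3, 0.3]
grip_width: 0.1
```

The force is climbing against the end stop: 4, 6, 8, then 12 N. One more mm, then back off, rise and look.

>>> move_arm([
  [0,0,0.001],
  [0,0,0],
  [0,0,0],
], fingers=[0,0,0], turn=[0,0,0])

```text
t: 12.5
tool_pos: [515.8, 48.5, 271.4]
tool_rot: [[-0.005, -0.0, 1.0], [-0.0, 1.0, 0.0], [-1.0, -0.0, -0.005]]
force: [-14.1, -1.0, 2.5]
grip_width: 0.1
```

>>> move_arm([
  [0,0,-0.005],
  [0,0,-0.01],
  [0,0,-0.02],
  [0,0,-0.024],
  [-0.01,0,0],
  [0,-0.02,0],
  [0,-0.02,0],
  [0,-0.02,0],
  [0,-0.019,0],
  [0,0,0],
  [0,0,0],
  [0,0,0],
], fingers=[0,0,0,0,0,0,0,0,0,0,0,0], turn=[0,0,0,0,0,0,0,0,0,0,0,0])

```text
t: 13.7
tool_pos: [459.1, -29.4, 282.3]
tool_rot: [[0.001, -0.001, 1.0], [0.0, 1.0, 0.001], [-1.0, 0.0, 0.001]]
force: [0.5, 0.6, -0.3]
grip_width: -0.3
```

```bash
python3 -c "
from h import *
from station import env
d=look(env,'c4')
"
```

```text
13.8 [458.9 -29.4 282.1] [ 0.6 -0.7  0.2]
```

View pics/c4.png

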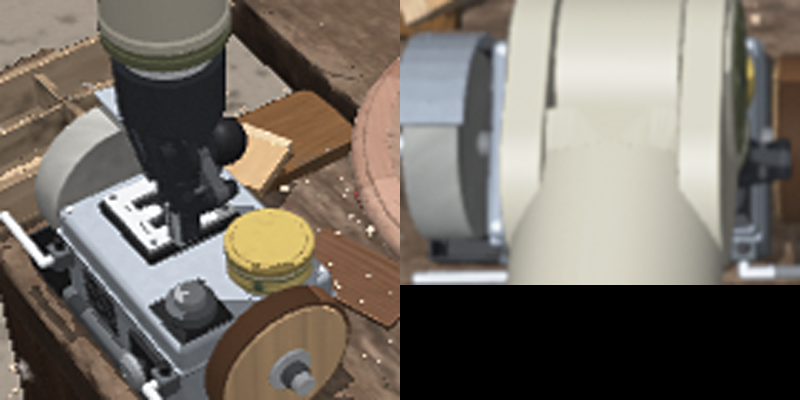

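```bash
python3 - <<'E'
from h import *
import pickle
S=pickle.load(open("s0.pkl","rb"))["scene"]
u=(200+229/2.857,120+139/2.857);print(u,onz(S,u,207),"expect .24,.28,.29:",[proj(S,(502+150*np.sin(f),77-28,65+150*np.cos(f)*.982)) for f in(.24,.28,.29)])
E
```

```text
(280.154007700385, 168.65243262163108) [549.1  49.6 207. ] expect .24,.28,.29: [array([276.1, 170.3]), array([278.2, 169.9]), array([278.8, 169.8])]
```

>>> move_arm([
  [0.015,0,-0.002],
  [0.015,0,0],
  [0.01,0,0],
  [0.004,0,0],
  [0.003,0,0],
  [0,0,0],
  [0,0,0],
], fingers=[0,0,0,0,0,0,0], turn=[0,0,0,0,0,0,0])

```text
t: 14.5
tool_pos: [456.9, -30.3, 235.3]
tool_rot: [[0.001, -0.0, 1.0], [0.0, 1.0, 0.0], [-1.0, 0.0, 0.001]]
force: [0.1, 0.2, 0.4]
grip_width: 0.3
```

The lever is at the third-slot end: the image even shows slightly past +0.28. Now press the button in small steps.

>>> move_arm([
  [0.002,0,0],
  [0.001,0,0],
  [0.001,0,0],
  [0.001,0,0],
  [0,0,0],
  [0,0,0],
], fingers=[0,0,0,0,0,0], turn=[0,0,0,0,0,0])

```text
t: 15.1
tool_pos: [456.6, -30.4, 229.9]
tool_rot: [[-0.0, -0.0, 1.0], [-0.0, 1.0, 0.0], [-1.0, -0.0, -0.0]]
force: [0.6, -0.1, 0.3]
grip_width: 0.1
```

>>> move_arm([
  [0.001,0,0],
  [0.001,0,0],
  [0,0,0],
  [0,0,0],
], fingers=[0,0,0,0], turn=[0,0,0,0])

```text
t: 15.5
tool_pos: [456.6, -30.3, 227.9]
tool_rot: [[-0.0, -0.0, 1.0], [-0.0, 1.0, 0.0], [-1.0, -0.0, -0.0]]
force: [-0.4, 0.7, -0.6]
grip_width: 0.2
```

>>> move_arm([
  [0.001,0,0],
  [0.001,0,0],
  [0,0,0],
  [0,0,0],
], fingers=[0,0,0,0], turn=[0,0,0,0])

```text
t: 15.9
tool_pos: [456.6, -30.4, 225.8]
tool_rot: [[-0.0, -0.0, 1.0], [-0.0, 1.0, 0.0], [-1.0, -0.0, -0.0]]
force: [0.0, -0.5, 0.3]
grip_width: -0.0
```

>>> move_arm([
  [0.001,0,0],
  [0.001,0,0],
  [0,0,0],
  [0,0,0],
], fingers=[0,0,0,0], turn=[0,0,0,0])

```text
t: 16.3
tool_pos: [456.6, -30.4, 223.8]
tool_rot: [[-0.0, -0.0, 1.0], [-0.0, 1.0, 0.0], [-1.0, -0.0, -0.0]]
force: [0.4, -0.3, -0.4]
grip_width: 0.0
```

>>> move_arm([
  [0.001,0,0],
  [0.001,0,0],
  [0,0,0],
  [0,0,0],
], fingers=[0,0,0,0], turn=[0,0,0,0])

```text
t: 16.7
tool_pos: [456.7, -30.4, 222.0]
tool_rot: [[0.0, -0.0, 1.0], [-0.0, 1.0, 0.0], [-1.0, -0.0, 0.0]]
force: [-0.5, 0.3, 0.9]
grip_width: 0.4
```

>>> move_arm([
  [0.001,0,0],
  [0.001,0,0],
  [0,0,0],
  [0,0,0],
], fingers=[0,0,0,0], turn=[0,0,0,0])

```text
t: 17.1
tool_pos: [456.7, -30.3, 220.0]
tool_rot: [[0.0, -0.0, 1.0], [-0.0, 1.0, 0.0], [-1.0, -0.0, 0.0]]
force: [-0.5, 0.3, 2.3]
grip_width: -0.3
```

Contact with the spring at tip z≈149 (force 2.3 N). I'll continue.

>>> move_arm([
  [0.001,0,0],
  [0.001,0,0],
  [0,0,0],
  [0,0,0],
], fingers=[0,0,0,0], turn=[0,0,0,0])

```text
t: 17.5
tool_pos: [456.7, -30.3, 218.0]
tool_rot: [[0.0, -0.0, 1.0], [-0.0, 1.0, 0.0], [-1.0, -0.0, 0.0]]
force: [-0.5, 0.6, 4.2]
grip_width: 0.0
```

>>> move_arm([
  [0.001,0,0],
  [0.001,0,0],
  [0,0,0],
  [0,0,0],
], fingers=[0,0,0,0], turn=[0,0,0,0])

```text
t: 17.9
tool_pos: [456.7, -30.4, 216.6]
tool_rot: [[0.0, -0.0, 1.0], [0.0, 1.0, 0.0], [-1.0, 0.0, 0.0]]
force: [-3.8, 0.4, 11.7]
grip_width: -0.2
```

>>> move_arm([
  [0.001,0,0],
  [0,0,0],
  [0,0,0],
], fingers=[0,0,0], turn=[0,0,0])

```text
t: 18.2
tool_pos: [456.8, -30.5, 216.4]
tool_rot: [[0.001, 0.0, 1.0], [0.001, 1.0, -0.0], [-1.0, 0.001, 0.001]]
force: [-8.2, 0.6, 21.2]
grip_width: 0.0
```

It bottomed out: 6 mm of travel and 21 N. Release straight up and move away to check.

>>> move_arm([
  [-0.003,0,0],
  [-0.005,0,0],
  [-0.01,0,0],
  [-0.02,0,0],
  [-0.03,0,0],
  [-0.03,0,0],
  [-0.03,0,0],
  [0,-0.03,0],
  [0,-0.03,0],
  [0,-0.03,0],
  [0,-0.03,0],
  [0,-0.03,0],
  [0,-0.03,0],
  [0,-0.03,0],
  [0,0,0],
  [0,0,0],
], fingers=[0,0,0,0,0,0,0,0,0,0,0,0,0,0,0,0], turn=[0,0,0,0,0,0,0,0,0,0,0,0,0,0,0,0])

```text
t: 19.8
tool_pos: [456.2, -240.7, 342.7]
tool_rot: [[-0.001, 0.002, 1.0], [0.0, 1.0, -0.002], [-1.0, 0.0, -0.001]]
force: [0.1, 0.5, 0.1]
grip_width: -0.0
```

```bash
python3 -c "
from h import *
from station import env
d=look(env,'c5')
"
```

```text
19.9 [ 456.8 -239.2  342.8] [-0.1  1.  -0.4]
```

View pics/c5.png

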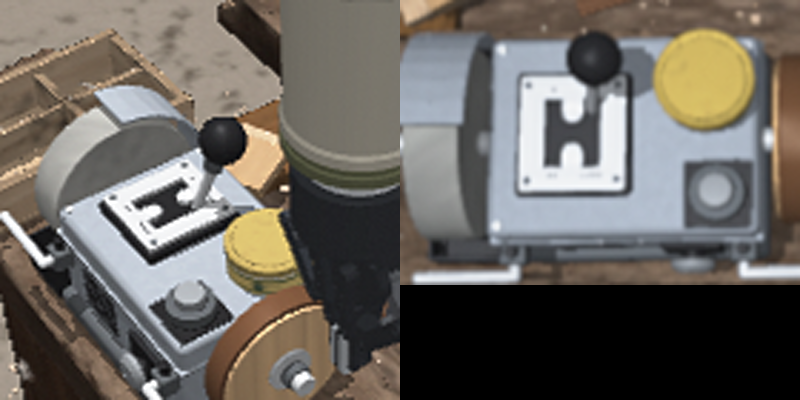

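The button is back up and the tin hasn't moved. The lever is in the far-right slot: ball at scene crop (222,141), top crop (594,58). I'll triangulate that before handing in.

```bash
python3 - <<'E'
from h import *
import pickle
d=pickle.load(open("s0.pkl","rb"));S,T=d["scene"],d["top"]
print(two(S,(200+222/2.857,120+141/2.857),T,(150+194/2.857,220+58/2.857)))
for f in(.24,.26,.28,.29):
    X=(502+150*np.sin(f),77-28,65+150*np.cos(f)*.982);print(f,np.array(X),proj(S,X),proj(T,X))
E
```

```text
(array([543.3,  50.8, 207. ]), np.float64(0.13292041098050825))
0.24 [537.7  49.  208.1] [276.1 170.3] [218.7 243. ]
0.26 [540.6  49.  207.3] [277.2 170.1] [218.7 241.6]
0.28 [543.5  49.  206.6] [278.2 169.9] [218.8 240.3]
0.29 [544.9  49.  206.1] [278.8 169.8] [218.9 239.6]
```

```bash
python3 -c "
from station import env
print(env.close_job())"
```

```text
the job is handed in; nothing more can be done
None
```

The job is done and handed in at about 20 s of the 72 s allowed. I pushed the lever by its ball with closed fingers: back out of first to neutral, across to the right, then forward into third until it hit the end stop. Only then did I press the start button all the way down and let it come back up.

**Lever:** friction while moving was about 4 N, and the force rose to 14 N at the stop. After I backed away, both cameras put the ball at (543, 51, 207) mm. That is gear_fore of about 0.28, fully home in third.

**Start button:** it travelled about 6 mm and bottomed out at 21 N. The last picture shows it up again.

**Surroundings:** the tin stands where it was in the last picture. I didn't take a full view of the bench tools afterwards, but the arm passed over that side with the fingertips about 270 mm up and felt no contact.

**One disagreement:** the cameras put the button top at z ≈ 160 mm, but touch found it at about 149 mm. Creeping down in small steps took care of that. No other check failed.

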